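# Switch off the bench grinder and hold its eye shield up for dressing

## Robot

A 7-joint arm with a two-finger parallel gripper is mounted at the origin on the work surface. World frame = base frame: x ahead of the robot, y to its left, z up, the work surface at z = 0. Lengths are in mm, angles in rad, forces in N, time in s.
With the tool pointing down it reaches from about 400 to 850 mm from the base axis. Payload 4.4 kg.
Tool frame: the origin (TCP) lies midway between the tips of the shut fingers; the grasp point (between the pads) lies 19 mm behind it; z points along the fingers, y is the direction in which the jaws open and shut (so a half turn about z gives the same grasp; the last joint's range is limited). The gripper opens to 94 mm and grips with 3 to 60 N. Pads are 16 mm wide; open, the fingers measure 119 mm over their backs; the gripper's body (75 mm by 177 mm) begins 78 mm behind the grasp point.
Start: joints at [-1.341, 0.628, 0.038, 1.517, -0.027, 0.996, -0.02], TCP at [189.453, 621.792, 205.478] pointing down, gripper open.
Joint ranges: [-3.06, 3.06], [-0.37, 2.12], [-1.25, 1.32], [0.18, 2.47], [-1.1, 4.24], [0.23, 1.98], [-2.94, 2.94]. Speed limits (rad/s): [2.57, 2.57, 3.14, 3.14, 3.14, 3.14, 3.14].

## Interface

Orientations are given as a unit quaternion [w, x, y, z].
In Python, from station import readout, cams, workorder gives the robot as it stands. The module is installed in compiled form; this text tells all that it offers.
- The arm moves only by the tool carry_out, never from a script. Its arguments are lists of equal length, an entry for each row: "angular": the turn, a rotation vector about the tool's x, y, z in units of pi/2 rad (1.0 is pi/2 rad), a list of three; "dp": the shift along the tool's x, y, z in units of 0.5 m (1.0 is 0.5 m), a list of three; "claw": the closure, from 0 (fully open) to 1 (shut). In form: {"angular": [[rx, ry, rz], ...], "dp": [[tx, ty, tz], ...], "claw": [claw, ...]}. A call has 1 to 12 rows; each row shifts and turns the commanded pose from where the row before left it, along the tool's axes as they then stand; what a row does not reach is not made up. A row lasts 1/10 s, in which the tool goes at most 50 mm and 8.59 degrees, less where a joint would pass 70% of its speed; a pose out of reach is approached as far as the arm can. A call with a number of a shift or a turn outside -1 to 1 is refused whole. A call with a gripper value outside its range is refused whole. The fingers move at their own pace and stop on an object; "squeeze" is the grip in N (left out, the last holds). Time passes only in rows, so rows that do not move let the fingers close. It gives the time, the measured TCP pose, the force and the opening at its end, in the units of the state.
- readout.get_obs(): the state, without advancing time (a new reading comes with each control period).
- cams.get_image(name): name is "side" or "top" or "wrist"; returns the picture (400x640x3 uint8, red, green, blue); there is no depth.
- cams.get_calibration(name): a dict with "fovy" (degrees; the focal length in pixels is half the picture's height over the tangent of half this angle, whatever the lens; pixels are square), "cx", "cy" (the principal point, pixels), "extrinsics" (4x4, takes a point from world to camera coordinates); the wrist camera has in their place "tool_from_camera" (4x4, takes a point from camera to tool coordinates, whose origin is the TCP and whose axes are the flange's). Camera axes: x right, y down, z forward; pixel columns grow to the right and rows downward; lengths in mm; the calibration is good to about 2 mm. A picture is of the moment at which its call begins: read the wrist's pose just before it. get_calibration takes no time and is no camera call.
- workorder.finish_job(): hands the job in, once; it reports no verdict.
Trained networks look in the newest picture that a camera, given by its name, has taken for a name from the list of things; names that differ only in an ending like _2 or _b are one class to them, and where a whole thing is asked for, a point or a joint stands for the part that bears it (a point fixed in the world has none). Each returns a list of dicts, best first, with "p" (0 to 1); they miss things now and then, are a little off and sometimes report something else, mostly with a low value. They report only what shows in the picture. A call takes as long as a camera call.
- cams.find_in(target, camera): "position" ([x, y, z] in mm, in the coordinates of the camera as it stood for that picture, good to about 4 mm: the middle of the surface that is visible of it).
- cams.cut_out(target, camera): "mask" (400x640 bool, what is visible of it).
The state is a dict: "clock": time; "joint_pos": joint angles; "joint_vel": joint speeds; "effort": joint torques, N m; "position": TCP position; "ee_rot": TCP orientation; "wrist_force": force on the tool from outside, world axes, zero at the start; "torque": the same for the moment, N m; "grip_width": opening from 0.0 (shut) to 1.0 (fully open).
Only numpy, scipy, OpenCV 4.12 (cv2) and the standard library are available. Lean on these libraries where they do the work, as an engineer would, in place of code of your own. Each camera call takes 0.05 s, during which the arm holds its last target. There are 200 camera calls.

## Task

The power has failed with this bench grinder still switched on, and I want to dress its white wheel. With the eye shield still down, first push the red stop paddle fully in; then lift the clear eye shield to 60 degrees open and finish while holding it still there, because it falls shut by itself. Do not let the shield drop on the way, and leave the other things lying on the bench where they are.

Things in the scene. Friction and masses are not known exactly. Their poses are not given: they have to be found in the camera images.
- grinder: Grey bench grinder bolted down. Origin: on the bench under the middle of its motor; z up, -x its front (switch, tool rest), y along the spindle. Motor 130 mm wide, spindle 135 mm up; guarded white wheel (150 mm) at y -155 mm, cloth mop (150 mm) at y +235. Highest fixed part: hinge rod, 239 mm up. Tool rest: top 130 mm up, x -126 to -81, y -185 to -125.
- shield_hinge (a point): Fixed point on the eye shield's hinge axis, midway along it: at (-50, -155, 235) mm in the grinder's frame. The axis runs along the grinder's y. The clear pane, with steel edges, is 104 mm wide along the hinge, 114 mm from hinge to front edge and 4 to 6 mm thick.
- shield (a joint): Opening angle of the eye shield, rad: 0 shut (pane slopes 40 degrees down towards the operator from its hinge at the upper rear edge), growing as the front edge is lifted; 60 degrees = 1.047 (pane then rises 20 degrees above level). Stop at 1.40. It swings freely, weighs 0.15 to 0.31 kg and falls shut from every angle.
- shield_knob (a point): Centre of the black ball knob (26 mm) on the shield's upper face near the middle of its front edge: 105 mm from the hinge axis along the pane, 38 mm out from the pane, on a 10 mm stud. From the hinge, in the grinder's frame: x -104.9, z -38.4 mm when shut, x -85.7, z +71.6 at 60 degrees. The point turns with the shield and has the grinder's axes when shut.
- paddle (a joint): Angle of the red stop paddle in rad: 0 standing out (on), 0.30 pushed fully in, flush with its black housing (off). Stiff, about 2 N at its lower end, no spring: it stays where it is pushed.
- paddle_push (a point): Point on the outer face of the red stop paddle (52 mm wide, 66 mm long), on its middle line, 14 mm above its lower edge. Its panel, in front of the motor, slopes at 45 degrees (faces up and to the grinder's -x). The paddle hinges at its upper edge, 52 mm from this point. Pushed fully in, its face is parallel to the panel and the point has gone about 15 mm towards the panel.
- water_pot: Bystander: open steel quench pot without handles, 90 mm wide, 65 mm high, beside the guarded wheel. Origin under its middle.
- dresser: Bystander: dark steel star-wheel dresser lying on the bench in front of the grinder, 225 mm long (along its x), 36 mm wide, 32 mm high. Origin underneath, near its middle.
- glasses: Bystander: clear safety glasses with black folded arms, 145 mm wide (along y), 35 mm deep, 43 mm high. Origin under the middle of the lenses.
- oil_bottle: Bystander: white bottle with a red cap, 60 mm wide, 160 mm high. Origin under its middle.
- paste_tin: Bystander: green tin, 76 mm wide, 55 mm high. Origin under its middle.
- wrench: Bystander: steel spanner, 180 mm long, lying flat. Origin underneath, in the middle.
- bar_brown: Bystander: brown bar of polishing compound, 120 x 42 x 38 mm. Origin under its middle.
- bar_white: Bystander: white bar of polishing compound, 120 x 42 x 38 mm. Origin under its middle.

How it is judged (in metres and radians):
On the way, in this order (a step that is already met when the one before it is completed fails the run):
1. the red stop paddle is pushed fully in while the eye shield is still down (value of joint paddle above 0.25 rad and value of joint shield below 0.1 rad), for 0.2 s.
2. the eye shield is lifted by the fingers to 60 degrees open, within 6 degrees (value of joint shield between 0.942 and 1.152 rad and contact force between the fingers and shield above 0.4 N), for 0.3 s.
At the end, for the whole second after the job is handed in: The red paddle is still pushed in (0.25 rad or more of 0.30), and the eye shield stands still (under 0.1 rad/s) at 60 degrees open, within 6 degrees, carried by the gripper's fingers (contact force over 0.4 N) (all of step 2 and velocity of joint shield between -0.1 and 0.1 rad/s and value of joint paddle above 0.25 rad); the arm keeps its last pose, push and grip.
It fails at once if the eye shield is let drop (it closes faster than 2 rad/s) (velocity of joint shield below -2 rad/s).
It fails at once if another thing on the bench is moved by more than 30 mm (distance of any of water_pot, dresser, glasses, oil_bottle, paste_tin, wrench, bar_brown, bar_white from where it was at the start of the episode above 0.03 m).
It also fails if it takes over 54 s, if anything falls off the work surface, if the arm or the gripper's body presses on something with over 40 N, if the wrist force passes 120 N, or if a joint passes its speed limit or range.

## Working session

There is one attempt and no reset: what is moved stays moved. The work goes in short steps, Python scripts to look and compute and a tool call to move; the robot and the scene stay as the last step left them, time stands still between calls to the robot, and variables do not carry over. Pictures are saved under pics/ and viewed, about 8 in all and at most 12, crops included, and the job is handed in when it is done.

Besides the shell and the picture viewer there is one more tool, called after "Emit:" as a command line: name --argument value ..., lists and objects as JSON in quotes. carry_out: Moves the arm, as the interface text tells. Shifts and turns lie within -1 to 1; 1 stands for 0.5 m of shift or pi/2 rad of turn. Its arguments: {"type":"object","properties":{"angular":{"type":"array"},"dp":{"type":"array"},"claw":{"type":"array"},"squeeze":{"type":"number"}},"required":["angular","dp","claw"]}

```bash
mkdir -p pics
cat > h.py <<'E'
import numpy as np, cv2
from scipy.spatial.transform import Rotation as R
from station import readout, cams, workorder
def RT():
    o=readout.get_obs(); q=o["ee_rot"]
    return R.from_quat([q[1],q[2],q[3],q[0]]), np.array(o["position"]), o
def shot(n,f=None):
    im=np.array(cams.get_image(n))
    if f: cv2.imwrite(f"pics/{f}.png",im[:,:,::-1])
    return im
def w(cam,p):
    c=cams.get_calibration(cam)
    if cam=="wrist":
        r,t,_=RT(); q=np.array(c["tool_from_camera"])@np.r_[p,1]; return r.apply(q[:3])+t
    return (np.linalg.inv(np.array(c["extrinsics"]))@np.r_[p,1])[:3]
def find(t,cam,k=2):
    return [(round(d["p"],2),w(cam,d["position"]).round(0)) for d in cams.find_in(t,cam)[:k]]
E
python3 - <<'E'
from h import *
print(RT()[2])
names="grinder shield_knob paddle_push shield paddle water_pot dresser glasses oil_bottle paste_tin wrench bar_brown bar_white".split()
for c in ["side","top"]:
    shot(c,c+"1")
    for n in names: print(c,n,find(n,c))
print({c:cams.get_calibration(c) for c in["side","top","wrist"]})
E
```

```text
{'clock': 0.0, 'joint_pos': array([-1.34078714,  0.62933114,  0.03845364,  1.51834119, -0.02700095,
        0.99626478, -0.0199953 ]), 'joint_vel': array([-6.71902690e-04, -1.27163525e-03,  1.57406055e-04,  5.68051694e-04,
       -1.13353411e-03, -1.19414745e-03,  3.65841924e-05]), 'effort': array([ 5.64630795e-05, -5.49709761e+01,  1.14366677e+00, -1.86630034e+01,
       -5.21877548e-02,  2.34771695e-02,  1.61275893e-04]), 'position': array([189.27465071, 621.15871151, 204.57260846]), 'ee_rot': array([-1.20383010e-04,  1.47368174e-01,  9.89081285e-01, -9.05100709e-04]), 'wrist_force': array([-0.34169556, -0.11234962, -0.11179734]), 'torque': array([-0.01952045,  0.00941915, -0.02530672]), 'grip_width': 0.9992142288209007}
side grinder [(0.86, array([636.,  34., 169.]))]
side shield_knob [(0.73, array([585., -34., 203.])), (0.58, array([467., 512.,  51.]))]
side paddle_push [(0.53, array([547., 122.,  87.]))]
side shield [(0.59, array([582., -37., 207.]))]
side paddle [(0.7, array([550., 120.,  93.]))]
side water_pot [(0.67, array([ 616., -179.,   39.]))]
side dresser [(0.63, array([
[... 1801 characters left out ...]
[-9.91878592e-01, -2.28402732e-02, -1.25120661e-01,
         4.93659071e+02],
       [ 1.25135212e-01,  7.96715701e-04, -9.92139377e-01,
         1.51463370e+03],
       [ 0.00000000e+00,  0.00000000e+00,  0.00000000e+00,
         1.00000000e+00]])}, 'wrist': {'fovy': 66.27343932650712, 'cx': 321.8050486953594, 'cy': 202.8834564168511, 'tool_from_camera': array([[-3.14254555e-04, -9.62724337e-01, -2.70484293e-01,
         7.94551165e+01],
       [ 9.99999607e-01, -5.26712509e-04,  7.12886197e-04,
         5.81309841e-01],
       [-8.28780352e-04, -2.70483962e-01,  9.62724124e-01,
        -1.79930958e+02],
       [ 0.00000000e+00,  0.00000000e+00,  0.00000000e+00,
         1.00000000e+00]])}}
```

View pics/side1.png

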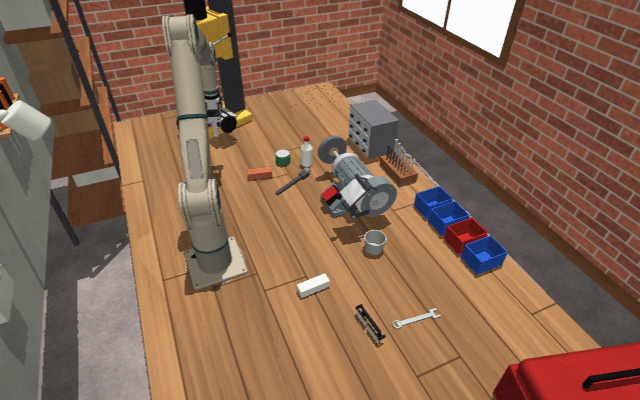

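View pics/top1.png

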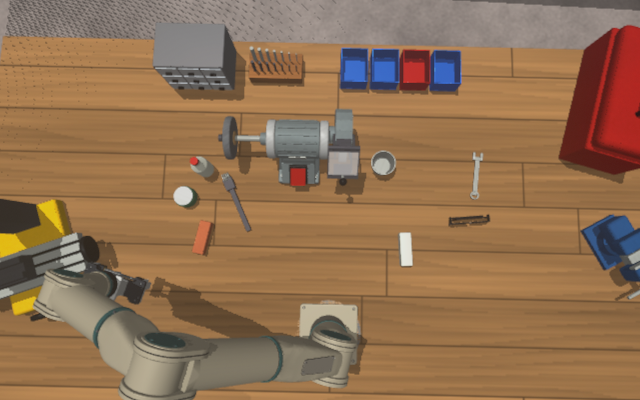

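```bash
cat >> h.py <<'E'
def pose(tilt,yaw=0):  # tool y along grinder y, fingers pitched forward by tilt deg
    t=np.radians(tilt); s,c=np.sin(t),np.cos(t)
    return R.from_euler('z',yaw,degrees=True)*R.from_matrix(np.array([[-c,0,s],[0,1,0],[-s,0,-c]]))
def plan(p,rot=None):
    r,t,o=RT(); d=r.inv().apply(np.array(p)-t)
    print("clock",round(o["clock"],2),"pos",t.round(1),"F",o["wrist_force"].round(1),"w",round(o["grip_width"],3))
    print("dp total",(d/500).round(3),"mm",np.linalg.norm(d).round(1))
    if rot is not None:
        v=(r.inv()*rot).as_rotvec(); print("ang total",(v/(np.pi/2)).round(3),"deg",np.degrees(np.linalg.norm(v)).round(1))
E
python3 -c "
from h import *
plan([442,119,220],pose(45))"
```

```text
clock 1.4 pos [189.4 621.8 205.5] F [0.5 0.9 0.6] w 1.001
dp total [-0.776 -0.815 -0.029] mm 562.8
ang total [-0.074 -0.496 -0.179] deg 47.9
```

Emit:
carry_out --angular '[[0,0,0],[0,0,0],[0,0,0],[0,0,0],[0,0,0],[0,0,0],[0,0,0],[0,0,0],[0,0,0],[0,0,0],[0,0,0],[0,0,0]]' --dp '[[-0.0485,-0.051,-0.002],[-0.0485,-0.051,-0.002],[-0.0485,-0.051,-0.002],[-0.0485,-0.051,-0.002],[-0.0485,-0.051,-0.002],[-0.0485,-0.051,-0.002],[-0.0485,-0.051,-0.002],[-0.0485,-0.051,-0.002],[-0.0485,-0.051,-0.002],[-0.0485,-0.051,-0.002],[-0.0485,-0.051,-0.002],[-0.0485,-0.051,-0.002]]' --claw '[0,0,0,0,0,0,0,0,0,0,0,0]'

```text
clock: 2.6
position: [379.2, 243.1, 217.8]
ee_rot: [0.0, 0.147, 0.989, 0.0]
wrist_force: [0.2, 0.1, 0.8]
grip_width: 1.001
```

Emit:
carry_out --angular '[[-0.007,-0.05,-0.018],[-0.007,-0.05,-0.018],[-0.007,-0.05,-0.018],[-0.007,-0.05,-0.018],[-0.007,-0.05,-0.018],[-0.007,-0.05,-0.018],[-0.007,-0.05,-0.018],[-0.007,-0.05,-0.018],[-0.007,-0.05,-0.018],[-0.007,-0.05,-0.018],[0,0,0]]' --dp '[[-0.0485,-0.051,-0.002],[-0.0485,-0.051,-0.002],[-0.0485,-0.051,-0.002],[-0.0485,-0.051,-0.002],[0,0,0],[0,0,0],[0,0,0],[0,0,0],[0,0,0],[0,0,0],[0,0,0]]' --claw '[1,1,1,1,1,1,1,1,1,1,1]'

```text
clock: 3.7
position: [443.2, 106.8, 221.7]
ee_rot: [0.256, 0.045, 0.965, -0.032]
wrist_force: [-0.4, -1.5, 0.6]
grip_width: 0.099
```

Run:
```python
from h import *
r,t,o=RT(); print(t.round(1),r.as_matrix().round(3),o["joint_pos"].round(2),o["clock"])
im=shot("wrist","w1")
for n in "grinder shield_knob shield paddle_push paddle".split(): print(n,find(n,"wrist"))
plan([442,119,220],pose(45))
```

```text
[443.2 106.8 221.7] [[-0.865  0.103  0.492]
 [ 0.07   0.994 -0.085]
 [-0.498 -0.04  -0.866]] [-0.57  0.2  -0.03  2.45  1.32  0.37 -0.34] 3.7
grinder [(0.58, array([601., 123., 129.])), (0.34, array([553., -37., 190.]))]
shield_knob [(0.87, array([553., -38., 186.])), (0.71, array([473., 346.,  18.]))]
shield [(0.91, array([555., -36., 188.]))]
paddle_push []
paddle [(0.95, array([550., 118.,  89.]))]
clock 4.0 pos [444.3 105.5 222.7] F [-0.9 -0.1  0.3] w 0.003
dp total [ 0.009  0.027 -0.   ] mm 14.0
ang total [-0.062 -0.167 -0.038] deg 16.4
```

View pics/w1.png

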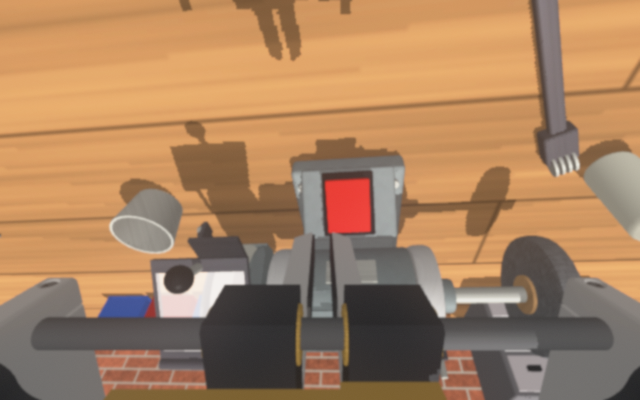

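```bash
cat >> h.py <<'E'
def cam_pose(cam,rt=None):
    c=cams.get_calibration(cam)
    if cam=="wrist":
        r,t=rt or RT()[:2]; T=np.eye(4); T[:3,:3]=r.as_matrix(); T[:3,3]=t
        T=T@np.array(c["tool_from_camera"])
    else: T=np.linalg.inv(np.array(c["extrinsics"]))
    return c,T
def ray(cam,uv,rt=None):
    c,T=cam_pose(cam,rt); f=200/np.tan(np.radians(c["fovy"]/2))
    d=T[:3,:3]@np.array([(uv[0]-c["cx"])/f,(uv[1]-c["cy"])/f,1]); return T[:3,3],d/np.linalg.norm(d)
def proj(cam,p,rt=None):
    c,T=cam_pose(cam,rt); f=200/np.tan(np.radians(c["fovy"]/2)); q=np.linalg.inv(T)@np.r_[p,1]
    return (f*q[:2]/q[2]+[c["cx"],c["cy"]]).round(1)
def tri(rays):
    A=sum(np.eye(3)-np.outer(d,d) for o,d in rays); b=sum((np.eye(3)-np.outer(d,d))@o for o,d in rays)
    p=np.linalg.solve(A,b); return p.round(1),[np.linalg.norm(np.cross(p-o,d)).round(1) for o,d in rays]
E
python3 - <<'E'
from h import *
rt=(R.from_matrix([[-0.865,0.103,0.492],[0.07,0.994,-0.085],[-0.498,-0.04,-0.866]]),np.array([443.5,106.5,222]))
ims={c:cv2.imread(f"pics/{c}1.png") for c in["side","top"]}; ims["wrist"]=cv2.imread("pics/w1.png")
hint={"wrist":(348,205),"top":(298,176),"side":proj("side",[550,119,89])}
rays=[]
for c,h in hint.items():
    b=ims[c].astype(int); m=((b[:,:,2]>120)&(b[:,:,1]<70)&(b[:,:,0]<70)).astype(np.uint8)
    n,l,s,ce=cv2.connectedComponentsWithStats(m); k=min(range(1,n),key=lambda i:np.hypot(*(ce[i]-h))+ (999 if s[i,4]<20 else 0))
    print(c,ce[k].round(1),s[k]); 
    if c=="wrist": print(cv2.minAreaRect(np.argwhere(l==k)[:,::-1].astype(np.float32)))
    rays.append(ray(c,ce[k],rt))
print("paddle centre",tri(rays),tri([rays[0],rays[1]]))
print("knob",tri([ray("wrist",(179,279),rt),ray("top",(343,182))]))
for p in ([553,-38,186],[581,-30,202]): print([proj(c,p,rt) for c in("wrist","top","side")])
E
python3 -c "
import cv2
t=cv2.imread('pics/top1.png')[100:200,210:410];s=cv2.imread('pics/side1.png')[120:240,300:420]
cv2.imwrite('pics/c.png',cv2.vconcat([cv2.resize(t,(600,300),interpolation=2),cv2.resize(s,(600,300) if 0 else (300,300),interpolation=2).repeat(2,1)[:, :600]]))"
```

```text
wrist [347.6 204.7] [ 324  178   48   56 2365]
((347.62060546875, 205.51516723632812), (54.55637741088867, 45.64350509643555), 87.70938873291016)
top [297.4 176.9] [291 168  14  18 242]
side [328.9 192.8] [321 186  16  15 128]
paddle centre (array([550.6, 121.3,  84.2]), [np.float64(0.9), np.float64(0.9), np.float64(1.5)]) (array([550. , 121.3,  83.6]), [np.float64(0.4), np.float64(0.4)])
knob (array([518.2, -34.2, 198. ]), [np.float64(2.0), np.float64(2.0)])
[array([192.6, 285.8]), array([343.7, 171.8]), array([346.1, 196.8])]
[array([205.5, 313.1]), array([341.6, 162.5]), array([351.6, 190.9])]
```

View pics/c.png

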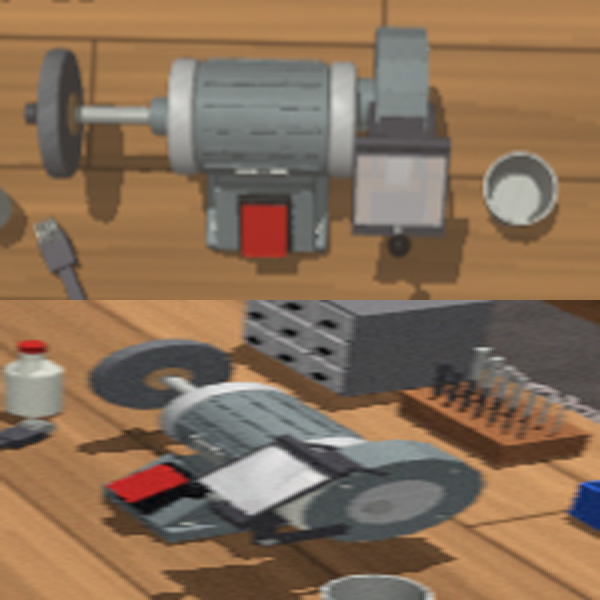

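```bash
python3 -c "
from h import *
plan([510,121,110],pose(25))"
```

```text
clock 4.0 pos [444.3 105.5 222.7] F [-0.9 -0.1  0.3] w 0.003
dp total [0.002 0.054 0.257] mm 131.3
ang total [-0.055  0.055 -0.048] deg 8.2
```

Emit:
carry_out --angular '[[0,0,0],[0,0,0],[0,0,0],[0,0,0],[0,0,0],[0,0,0],[-0.018,0.018,-0.016],[-0.018,0.018,-0.016],[-0.018,0.018,-0.016],[0,0,0],[0,0,0]]' --dp '[[0,0.009,0.043],[0,0.009,0.043],[0,0.009,0.043],[0,0.009,0.043],[0,0.009,0.043],[0,0.009,0.043],[0,0,0],[0,0,0],[0,0,0],[0,0,0],[0,0,0]]' --claw '[1,1,1,1,1,1,1,1,1,1,1]'

```text
clock: 5.1
position: [510.6, 121.3, 109.7]
ee_rot: [0.217, -0.0, 0.976, -0.001]
wrist_force: [-0.6, -0.7, 0.4]
grip_width: 0.005
```

Run:
```python
from h import *
r,t,o=RT(); print(r.as_matrix().round(3),o["joint_pos"].round(2))
shot("wrist","w2")
print(proj("wrist",[533,121,75]),proj("wrist",t))
plan([545,121,60],pose(25))
```

```text
[[-0.906  0.     0.423]
 [-0.     1.    -0.002]
 [-0.423 -0.002 -0.906]] [-0.32  0.52 -0.12  2.37  2.16  0.28 -0.97]
[319.8 231.4] [319.9 246.2]
clock 5.15 pos [510.2 121.7 109.5] F [-0.1  0.8  0.4] w 0.004
dp total [-0.021 -0.001  0.119] mm 60.5
ang total [-0.001  0.     0.001] deg 0.1
```

View pics/w2.png

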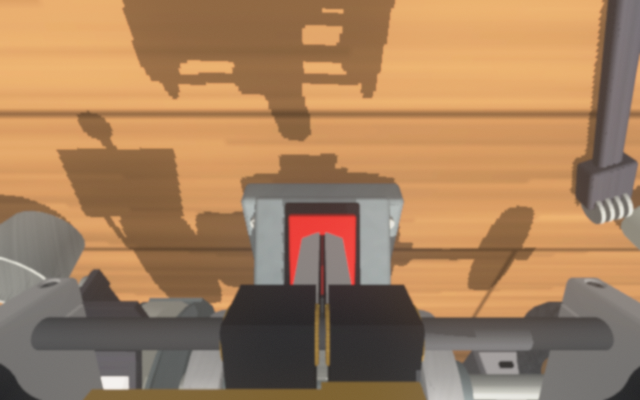

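Emit:
carry_out --angular '[[0,0,0],[0,0,0],[0,0,0],[0,0,0],[0,0,0],[0,0,0],[0,0,0],[0,0,0],[0,0,0]]' --dp '[[-0.0026,0,0.0146],[-0.0026,0,0.0146],[-0.0026,0,0.0146],[-0.0026,0,0.0146],[-0.0026,0,0.0146],[-0.0026,0,0.0146],[-0.0026,0,0.0146],[-0.0026,0,0.0146],[0,0,0]]' --claw '[1,1,1,1,1,1,1,1,1]'

```text
clock: 6.05
position: [541.3, 121.3, 62.7]
ee_rot: [0.216, -0.001, 0.976, 0.0]
wrist_force: [-25.7, -3.3, 46.0]
grip_width: 0.008
```

Emit:
carry_out --angular '[[0,0,0],[0,0,0],[0,0,0],[0,0,0],[0,0,0],[0,0,0],[0,0,0],[0,0,0],[0,0,0],[0,0,0]]' --dp '[[0,0,-0.002],[0,0,0],[0,0,-0.01],[0.005,0,-0.04],[0.005,0,-0.06],[0,0,-0.06],[0,0,-0.06],[0,0,-0.06],[0,0,-0.06],[0,0,0]]' --claw '[1,1,1,1,1,1,1,1,1,1]'

```text
clock: 7.05
position: [481.8, 119.1, 193.0]
ee_rot: [0.22, 0.002, 0.975, -0.003]
wrist_force: [0.5, 0.2, -1.2]
grip_width: 0.004
```

Run:
```python
from h import *
shot("wrist","w3"); shot("side","s3")
r,t,o=RT(); print(o["joint_pos"].round(2))
a=cv2.imread("pics/side1.png")[160:230,295:365]; b=cv2.imread("pics/s3.png")[160:230,295:365]
w3=cv2.imread("pics/w3.png")
cv2.imwrite("pics/d.png",cv2.vconcat([cv2.resize(w3,(640,400))[100:300], cv2.hconcat([cv2.resize(a,(320,320),interpolation=2),cv2.resize(b,(320,320),interpolation=2)])]))
plan([490,-34,320],pose(0))
```

```text
[-0.31  0.3  -0.17  2.36  1.26  0.26 -0.09]
clock 7.15 pos [482.  118.8 191.2] F [-0.8 -0.8  0.5] w 0.003
dp total [-0.125 -0.307 -0.224] mm 200.0
ang total [-0.005  0.282 -0.001] deg 25.4
```

View pics/d.png

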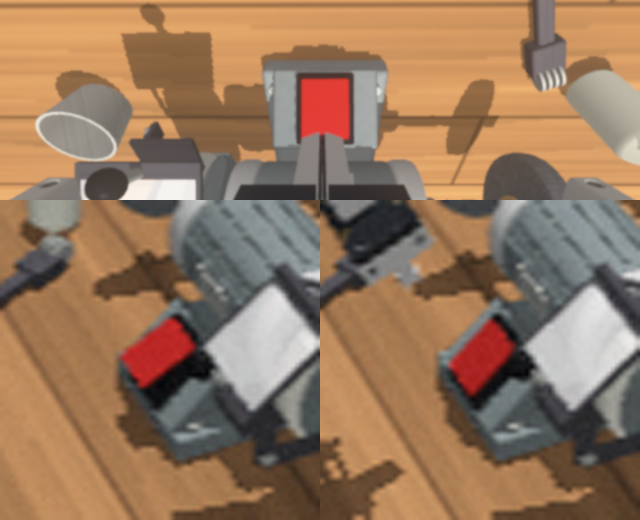

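Emit:
carry_out --angular '[[-0.001,0.071,0],[-0.001,0.071,0],[-0.001,0.07,0],[-0.001,0.07,0],[0,0,0],[0,0,0],[0,0,0],[0,0,0],[0,0,0],[0,0,0],[0,0,0],[0,0,0]]' --dp '[[0,0,0],[0,0,0],[0,0,0],[0,0,0],[0,0,-0.08],[0,0,-0.08],[-0.012,-0.051,-0.04],[-0.012,-0.051,0],[-0.012,-0.051,0],[-0.012,-0.051,0],[-0.012,-0.051,0],[-0.012,-0.051,0]]' --claw '[0,0,0,0,0,0,0,0,0,0,0,0]'

```text
clock: 8.35
position: [507.0, -43.9, 298.6]
ee_rot: [0.077, 0.009, 0.997, -0.017]
wrist_force: [0.7, -0.1, 0.5]
grip_width: 0.982
```

Emit:
carry_out --angular '[[0,0,0],[0,0,0]]' --dp '[[0,0,0],[0,0,0]]' --claw '[0,0]'

```text
clock: 8.55
position: [506.8, -42.2, 298.6]
ee_rot: [0.077, 0.009, 0.997, -0.016]
wrist_force: [-0.0, 0.4, 0.5]
grip_width: 0.999
```

Run:
```python
from h import *
r,t,o=RT(); print(o["joint_pos"].round(2),r.as_matrix().round(3))
shot("wrist","w4")
print(proj("wrist",[518,-34,197]))
plan([518,-34,290],pose(0))
```

```text
[ 0.46  0.27 -0.58  1.91  0.26  0.87  1.31] [[-0.988  0.02   0.154]
 [ 0.015  0.999 -0.033]
 [-0.154 -0.03  -0.988]]
[331.7 197.9]
clock 8.6 pos [506.7 -41.  298.9] F [-0.3  0.5  0.4] w 1.001
dp total [-0.019  0.015  0.021] mm 16.0
ang total [-0.02   0.099 -0.01 ] deg 9.1
```

View pics/w4.png

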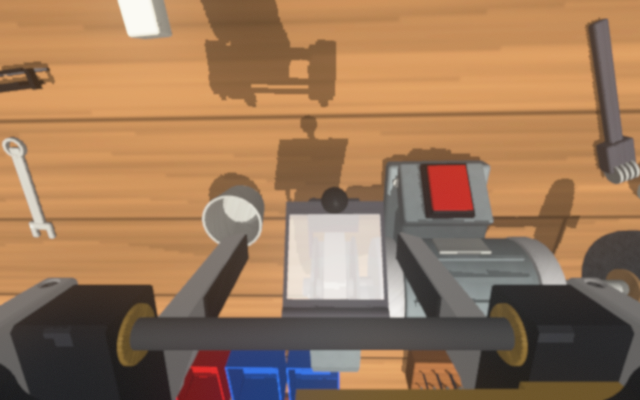

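```bash
python3 -c "
from h import *
plan([522.5,-32,178],pose(9))
plan([519.5,-32,250],pose(9))"
```

```text
clock 8.6 pos [506.7 -41.  298.9] F [-0.3  0.5  0.4] w 1.001
dp total [0.006 0.026 0.243] mm 122.3
ang total [-0.021 -0.001 -0.008] deg 2.0
clock 8.6 pos [506.7 -41.  298.9] F [-0.3  0.5  0.4] w 1.001
dp total [-0.01   0.021  0.1  ] mm 51.4
ang total [-0.021 -0.001 -0.008] deg 2.0
```

Rotate slightly, go over the knob, then down in slow steps.

Emit:
carry_out --angular '[[-0.021,0,-0.008],[0,0,0],[0,0,0],[0,0,0],[0,0,0],[0,0,0],[0,0,0]]' --dp '[[0,0,0],[-0.005,0.009,0.05],[-0.005,0.009,0.05],[0,0,0],[0,0,0],[0,0,0],[0,0,0]]' --claw '[0.4,0.4,0.4,0.4,0.4,0.4,0.4]'

```text
clock: 9.3
position: [520.2, -31.8, 252.5]
ee_rot: [0.079, 0.0, 0.997, 0.0]
wrist_force: [-0.1, 0.3, 0.6]
grip_width: 0.6
```

```bash
python3 -c "
from h import *
plan([522.5,-32,178],pose(9))
shot('wrist','w5'); print(proj('wrist',[519.5,-32,197]), RT()[2]['joint_pos'].round(2))"
```

```text
clock 9.3 pos [520.2 -31.8 252.5] F [-0.1  0.3  0.6] w 0.6
dp total [ 0.019 -0.     0.148] mm 74.5
ang total [ 0.     0.001 -0.   ] deg 0.1
[320.5 207.5] [ 0.43  0.35 -0.56  1.95  0.29  0.75  1.28]
```

View pics/w5.png

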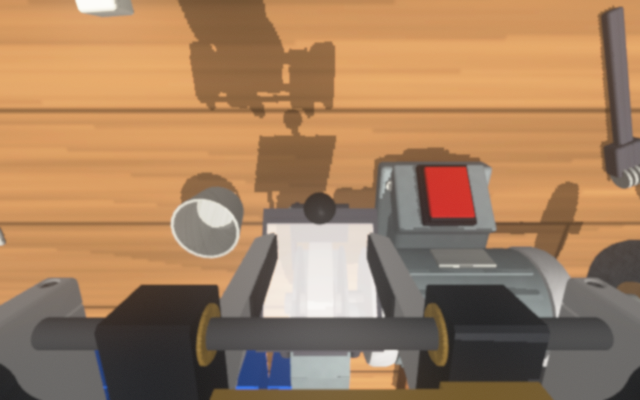

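Emit:
carry_out --angular '[[0,0,0],[0,0,0],[0,0,0],[0,0,0],[0,0,0],[0,0,0],[0,0,0],[0,0,0],[0,0,0],[0,0,0],[0,0,0],[0,0,0]]' --dp '[[0.0032,0,0.0247],[0.0032,0,0.0247],[0.0032,0,0.0247],[0.0032,0,0.0247],[0.0032,0,0.0247],[0.0032,0,0.0247],[0,0,0],[0,0,0],[0,0,0],[0,0,0],[0,0,0],[0,0,0]]' --claw '[0.4,0.4,0.4,0.4,0.4,0.4,1,1,1,1,1,1]' --squeeze 25

```text
clock: 10.55
position: [522.3, -33.7, 177.4]
ee_rot: [0.079, 0.001, 0.997, -0.001]
wrist_force: [-0.0, -5.1, 3.8]
grip_width: 0.259
```

Run:
```python
from h import *
r,t,o=RT(); print(t.round(1),o["grip_width"]*94,o["wrist_force"].round(1))
def K(a):  # knob rel hinge
    a=np.radians(a); u=-np.radians(40)+a
    return np.array([-105*np.cos(u)+38*np.sin(u),0,105*np.sin(u)+38*np.cos(u)])
prev=K(0)
for a in range(5,61,5):
    d=r.inv().apply(K(a)-prev); prev=K(a); print(a,(d/500).round(4),(t+K(a)-K(0)).round(1))
```

```text
[522.3 -33.7 177.4] 24.33461361255945 [-0.  -5.1  3.8]
5 [ 0.0029 -0.     -0.0193] [519.3 -33.7 186.7]
10 [ 0.0012 -0.     -0.0194] [517.2 -33.7 196.2]
15 [-0.0005 -0.     -0.0195] [515.9 -33.7 205.8]
20 [-0.0022 -0.     -0.0194] [515.5 -33.7 215.6]
25 [-0.0039 -0.     -0.0191] [515.9 -33.7 225.3]
30 [-0.0055 -0.     -0.0187] [517.1 -33.7 234.9]
35 [-0.0071 -0.     -0.0181] [519.2 -33.7 244.5]
40 [-0.0087 -0.     -0.0174] [522.1 -33.7 253.8]
45 [-0.0102 -0.     -0.0166] [525.8 -33.7 262.8]
50 [-0.0116 -0.     -0.0157] [530.3 -33.7 271.4]
55 [-0.0129  0.     -0.0146] [535.5 -33.7 279.6]
60 [-0.0141  0.     -0.0134] [541.5 -33.7 287.4]
```

Emit:
carry_out --angular '[[0,0,0],[0,0,0],[0,0,0],[0,0,0],[0,0,0],[0,0,0],[0,0,0],[0,0,0],[0,0,0],[0,0,0],[0,0,0],[0,0,0]]' --dp '[[0.0015,-0.003,-0.0096],[0.0014,0,-0.0097],[0.0006,0,-0.0097],[0.0006,0,-0.0097],[-0.0002,0,-0.0098],[-0.0003,0,-0.0097],[-0.0011,0,-0.0097],[-0.0011,0,-0.0097],[-0.0019,0,-0.0096],[-0.002,0,-0.0095],[-0.0027,0,-0.0094],[-0.0028,0,-0.0093]]' --claw '[1,1,1,1,1,1,1,1,1,1,1,1]'

```text
clock: 11.75
position: [516.0, -33.7, 234.3]
ee_rot: [0.078, 0.0, 0.997, 0.0]
wrist_force: [2.1, -5.2, -1.9]
grip_width: 0.261
```

Emit:
carry_out --angular '[[0,0,0],[0,0,0],[0,0,0],[0,0,0],[0,0,0],[0,0,0],[0,0,0],[0,0,0],[0,0,0],[0,0,0],[0,0,0],[0,0,0]]' --dp '[[-0.0035,0,-0.009],[-0.0036,0,-0.0091],[-0.0043,0,-0.0087],[-0.0044,0,-0.0087],[-0.0051,0,-0.0083],[-0.0051,0,-0.0083],[-0.0058,0,-0.0079],[-0.0058,0,-0.0078],[-0.0064,0,-0.0073],[-0.0065,0,-0.0073],[-0.007,0,-0.0067],[-0.0071,0,-0.0067]]' --claw '[1,1,1,1,1,1,1,1,1,1,1,1]'

```text
clock: 12.95
position: [540.2, -33.6, 286.4]
ee_rot: [0.077, 0.0, 0.997, 0.0]
wrist_force: [-1.3, -5.5, -2.7]
grip_width: 0.261
```

Emit:
carry_out --angular '[[0,0,0],[0,0,0],[0,0,0],[0,0,0]]' --dp '[[0,0,0],[0,0,0],[0,0,0],[0,0,0]]' --claw '[1,1,1,1]'

```text
clock: 13.35
position: [540.2, -33.6, 286.4]
ee_rot: [0.077, 0.0, 0.997, 0.0]
wrist_force: [-1.2, -4.9, -1.4]
grip_width: 0.261
```

Run:
```python
from h import *
r,t,o=RT(); print(t.round(1),o["wrist_force"].round(1),o["grip_width"]*94,o["clock"])
# knob from grasp point; hinge from the shut pose knob
h=np.array([519.5,-33,197])+[104.9,0,38.4]
g=t-19*r.as_matrix()[:,2]; d=g-h
print("angle from grasp",np.degrees(np.arctan2(-d[0]*0+d[2],-d[0]))-np.degrees(np.arctan2(-38.4,104.9)), "radius",np.hypot(d[0],d[2]),"want 111.7")
a=shot("side","s6"); b=shot("wrist","w6")
k=np.array([h[0]-85.7,-33,h[2]+71.6]); print("knob px",proj("side",k),proj("wrist",k))
# pane outline predicted at 54,60,66 deg in side view
im=cv2.resize(a[:,:,::-1][130:230,300:420],(720,600),interpolation=2)
for ang,col in((52,(255,0,0)),(60,(0,255,0)),(68,(0,0,255))):
    u=np.radians(ang-40); e=h+np.array([-114*np.cos(u),0,114*np.sin(u)])
    pts=[(proj("side",p+[0,s,0])-[300,130])*6 for p,s in((h,-52),(e,-52),(e,52),(h,52))]
    cv2.polylines(im,[np.int32(pts)],True,col,1)
cv2.imwrite("pics/s6c.png",im)
```

```text
[540.2 -33.6 286.4] [-1.2 -4.9 -1.4] 24.5348935938831 13.35
angle from grasp 58.79200640960015 radius 111.60310362832583 want 111.7
knob px [343.6 173.1] [321.5 263.5]
```

View pics/s6c.png

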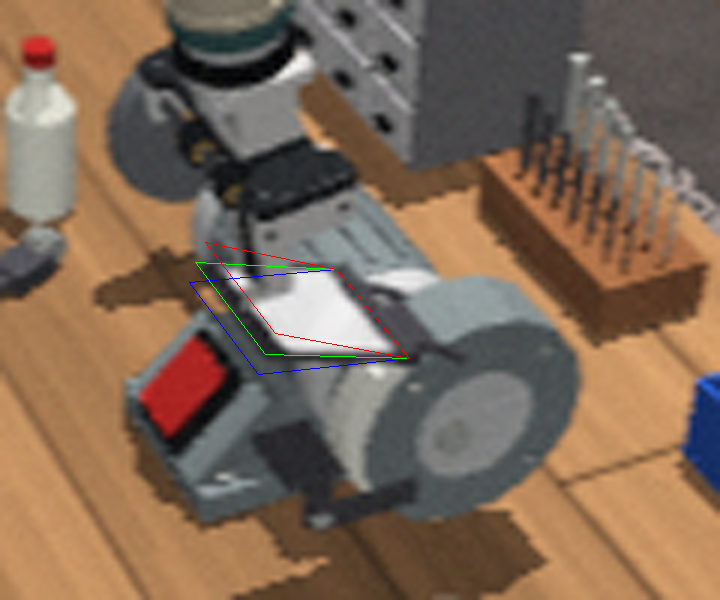

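```bash
python3 -c "
from h import *
print(workorder.finish_job()); o=RT()[2]; print(o['clock'],o['position'].round(1),o['wrist_force'].round(1),o['grip_width'])"
```

```text
the job is handed in; nothing more can be done
None
the job is handed in; nothing more can be done
```

I pushed the red stop paddle fully in with the shield still down. I then gripped the black knob and lifted the eye shield slowly to about 60 degrees, and handed the job in at about 13.4 s with the gripper still holding it there. The station reports no verdict, so these are my own last checks:

- **Paddle:** the push stopped against the panel with about 52 N on the wrist, and the fingertip ended where the fully-in paddle should be. The side picture taken after the push shows the paddle lying flush in its housing, and the last picture shows it unchanged.
- **Shield:** the grasp position gives 58.8 degrees open. The grasp lies 111.6 mm from the hinge, where 111.7 mm was expected. In the side picture the pane fits the predicted 60-degree outline.
- **Hold:** the arm position did not change over the last 0.4 s and the grip on the knob stayed at 24.5 mm, set to 25 N.
- **Other things on the bench:** the arm was not sent near any of them, but I did not measure their positions again at the end.

Two things did not go as planned:

- **Tool tilt:** the arm could not reach the 45-degree tilt I wanted for the paddle, so I pushed at about 25 degrees instead.
- **Knob position:** the network's report for the knob was the middle of the shield pane, so I located the knob from the top and wrist pictures.

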